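# Line up the check weights for the balance

### The job

Get the check weights ready for testing the electronic balance: stand the four steel weights on the four green felt pads of the wooden rest, one in the middle of each pad, in order of size with the smallest on the pad nearest the electronic balance and the largest on the pad farthest from it. Set each one down gently and upright, let no weight fall over, and leave the amber glass bottle standing where it is.

Things in the scene. Friction and masses are not known exactly. Their poses are not given: they have to be found in the camera images.
- weight_500: the largest of four loose steel check weights (500 g): an upright cylinder 38 mm across up to 46 mm, then a neck of 22 mm and a knob 34 mm across, 64 mm tall in all. Origin: centre of its underside; z up its axis. Can be gripped from above round the body; at least 25 mm is free around it
- weight_200: the second largest of four loose steel check weights (200 g): an upright cylinder 28 mm across up to 34 mm, then a neck of 16 mm and a knob 25 mm across, 48 mm tall in all. Origin: centre of its underside; z up its axis. Can be gripped from above round the body; at least 25 mm is free around it
- weight_100: the third largest of four loose steel check weights (100 g): an upright cylinder 22 mm across up to 27 mm, then a neck of 13 mm and a knob 20 mm across, 38 mm tall in all. Origin: centre of its underside; z up its axis. Can be gripped from above round the body; at least 25 mm is free around it
- weight_50: the smallest of four loose steel check weights (50 g): an upright cylinder 18 mm across up to 20 mm, then a neck of 10 mm and a knob 16 mm across, 28 mm tall in all. Origin: centre of its underside; z up its axis. Can be gripped from above round the body; at least 25 mm is free around it
- pad_1: a flat dark green felt pad, 44 mm across, one of four 60 mm apart in a straight row on a fixed dark wooden rest 64 x 262 x 12 mm; pads 1 to 4 follow the rest's long axis. Origin: centre of the pad, on the rest's top, 12 mm above the bench, where a weight's underside comes to stand; own y along the row towards pad_4, x across the row
- pad_2: a flat dark green felt pad, 44 mm across, one of four 60 mm apart in a straight row on a fixed dark wooden rest 64 x 262 x 12 mm; pads 1 to 4 follow the rest's long axis. Origin: centre of the pad, on the rest's top, 12 mm above the bench, where a weight's underside comes to stand; own y along the row towards pad_4, x across the row
- pad_3: a flat dark green felt pad, 44 mm across, one of four 60 mm apart in a straight row on a fixed dark wooden rest 64 x 262 x 12 mm; pads 1 to 4 follow the rest's long axis. Origin: centre of the pad, on the rest's top, 12 mm above the bench, where a weight's underside comes to stand; own y along the row towards pad_4, x across the row
- pad_4: a flat dark green felt pad, 44 mm across, one of four 60 mm apart in a straight row on a fixed dark wooden rest 64 x 262 x 12 mm; pads 1 to 4 follow the rest's long axis. Origin: centre of the pad, on the rest's top, 12 mm above the bench, where a weight's underside comes to stand; own y along the row towards pad_4, x across the row
- balance: the low cream-white electronic balance, 200 mm wide, 280 mm deep and 84 mm tall, with a round steel pan and a dark sloped front with display, fixed on the bench beyond one end of the row (either the left or the right end; a grey vented voltage regulator stands beyond the other). Origin: centre of its underside on the bench
- amber_bottle: small amber glass bottle with white cap, 32 mm across and 60 mm tall, standing loose among the weights; leave it alone. Among the weights also stand a red-brown rubber stopper and a white lidded crucible, about 35 mm across and up to 35 mm tall. Origin: centre of its underside; z up its axis

How it is judged (in metres and radians):
At the end, for the whole second after the job is handed in: All four weights stand upright (within 0.1 rad) and at rest on the rest's pads, each centre within 12 mm of its pad's centre, in order of size along the row with the smallest on the pad at the balance's end; the amber bottle stands upright within 20 mm of where it was (((world y of balance above 0 m and horizontal distance between weight_500 and pad_1 below 0.012 m and horizontal distance between weight_200 and pad_2 below 0.012 m and horizontal distance between weight_100 and pad_3 below 0.012 m and horizontal distance between weight_50 and pad_4 below 0.012 m) or (world y of balance below 0 m and horizontal distance between weight_500 and pad_4 below 0.012 m and horizontal distance between weight_200 and pad_3 below 0.012 m and horizontal distance between weight_100 and pad_2 below 0.012 m and horizontal distance between weight_50 and pad_1 below 0.012 m)) and angle between each of weight_500, weight_200, weight_100, weight_50's own z axis and vertical below 0.1 rad and height (world z) of weight_500 between 0.008 and 0.017 m and linear speed of each of weight_500, weight_200, weight_100, weight_50 below 0.02 m/s and angular speed of each of weight_500, weight_200, weight_100, weight_50 below 0.2 rad/s and height (world z) of weight_200 between 0.008 and 0.017 m and height (world z) of weight_100 between 0.008 and 0.017 m and height (world z) of weight_50 between 0.008 and 0.017 m and distance of amber_bottle from where it was at the start of the episode below 0.02 m and angle between amber_bottle's own z axis and vertical below 0.15 rad); the robot touches nothing.
It fails at once if a weight falls over (tilts beyond 0.7 rad) (angle between any of weight_500, weight_200, weight_100, weight_50's own z axis and vertical above 0.7 rad).
It fails at once if a weight is dropped or slammed down (faster than 0.5 m/s with its foot lower than 30 mm above the bench) ((height (world z) of weight_500 below 0.03 m and linear speed of weight_500 above 0.5 m/s) or (height (world z) of weight_200 below 0.03 m and linear speed of weight_200 above 0.5 m/s) or (height (world z) of weight_100 below 0.03 m and linear speed of weight_100 above 0.5 m/s) or (height (world z) of weight_50 below 0.03 m and linear speed of weight_50 above 0.5 m/s)).
It fails at once if the amber bottle is moved by more than 20 mm or tipped (distance of amber_bottle from where it was at the start of the episode above 0.02 m or angle between amber_bottle's own z axis and vertical above 0.5 rad).
It also fails if it takes over 93 s, if anything falls off the work surface, if the arm or the gripper's body presses on something with over 40 N, if the wrist force passes 120 N, or if a joint passes its speed limit or range.

### The arm

A 6-joint arm with a two-finger parallel gripper is mounted at the origin on the work surface. World frame = base frame: x ahead of the robot, y to its left, z up, the work surface at z = 0. Lengths are in m, angles in degrees, forces in N, time in s.
With the tool pointing down it reaches from about 0.25 to 0.775 m from the base axis. Payload 4 kg.
Tool frame: the origin (TCP) lies midway between the tips of the shut fingers; the grasp point (between the pads) lies hold_point_z behind it (hold_point_z is the distance from the TCP to the grasp point, in m); z points along the fingers, y is the line along which they close (so a half turn about z gives the same grasp; the last joint's range is limited). The gripper opens to 85 mm and grips with 20 to 120 N. Pads are 22 mm wide; open, the fingers measure 114 mm over their backs; the gripper's body (76 mm by 85 mm) begins 54 mm behind the grasp point. The pads swing forward as they close: fully open they stand 13 mm farther back than shut.
Start: joints at [67.317, 4.996, 78.535, -0, 96.463, -5.907], TCP at [0.159, 0.527, 0.231] pointing down, gripper open.
Joint ranges: [-177.83, 177.83], [-43.37, 116.18], [15.69, 146.23], [-61.86, 241.86], [9.47, 152.12], [-147.06, 147.06]. Speed limits (degrees/s): [159.86, 159.86, 180, 180, 180, 180].

### API

Orientations are given as [roll, pitch, yaw] about the fixed x, y, z axes, in that order (R = Rz(yaw) Ry(pitch) Rx(roll)).
In Python, from bench import get_obs, read_camera, camera_params, sign_off, recognise, spot_point, hold_point_z gives the robot as it stands.
- The arm moves only by the shell command python3 -m inch 'ROWS' [OPENING]. ROWS is JSON, a list that holds one entry, the list of rows, each a list of 6 numbers: the shift along the tool's x, y, z in mm, then the turn, a rotation vector about the tool's x, y, z in rad. In form: [[[tx, ty, tz, rx, ry, rz], ...]]. A call has exactly 5 rows; each row is the pose to reach, as a shift and turn from the pose commanded when the call began, along the tool's axes at that moment; what a row does not reach only later rows make up. A row lasts 1/8 s, in which the tool goes at most 62.5 mm and 10.7 degrees, less where a joint would pass 70% of its speed; a pose out of reach is approached as far as the arm can. A call with a gripper value outside its range is refused whole. OPENING is the finger opening in mm, from 0 to 85.4, set as the call begins (- or left out, the last holds). The fingers move at their own pace and stop on an object; the grip force is fixed at half the most. Time passes only in rows, so rows that repeat a pose let the fingers close, or fill a call up. It gives the time, the measured TCP pose, the force, the opening and the grip force at its end, in the units of the state.
- get_obs(): the state, without advancing time (a new reading comes with each control period).
- read_camera(name): name is "scene" or "side" or "wrist"; returns (picture, depth): 384x512x3 uint8, red, green, blue; 384x512 float32, m along the optical axis (not along the pixel's ray), 0 where there is no reading.
- camera_params(name): a dict with "intrinsics" (3x3 intrinsics, pixels), "R" (3x3) and "t" (3): a world point X has camera coordinates R X + t; the wrist camera has in their place "mount" (4x4, takes a point from camera to tool coordinates, whose origin is the TCP and whose axes are the flange's). Camera axes: x right, y down, z forward; pixel columns grow to the right and rows downward; lengths in m; the calibration is good to about 2 mm. A picture is of the moment at which its call begins: read the wrist's pose just before it. camera_params takes no time and is no camera call.
- sign_off(): hands the job in; it is judged then, once.
Trained networks look in the newest picture that a camera, given by its name, has taken for a name from the list of things; names that differ only in an ending like _2 or _b are one class to them, and where a whole thing is asked for, a point or a joint stands for the part that bears it (a point fixed in the world has none). Each returns a list of dicts, best first, with "p" (0 to 1); they miss things now and then, are a little off and sometimes report something else, mostly with a low value. They report only what shows in the picture. A call takes as long as a camera call.
- recognise(name, camera): "centre" ([column, row] in pixels, amid what is visible of it).
- spot_point(name, camera): "centre" ([column, row] in pixels: a listed point, or the origin of a listed thing).
The state is a dict: "t": time; "joints": joint angles; "joint_velocities": joint speeds; "joint_efforts": joint torques, N m; "tcp_pos": TCP position; "orientation": TCP orientation; "contact_force": force on the tool from outside, world axes, zero at the start; "wrist_torque": the same for the moment, N m; "gripper_width": finger opening in m; "grip_force": force on a finger pad.
Only numpy, scipy, OpenCV 4.12 (cv2) and the standard library are available. Lean on these libraries where they do the work, as an engineer would, in place of code of your own. Each camera call takes 0.05 s, during which the arm holds its last target. There are 200 camera calls.

## Working session

There is one attempt and no reset: what is moved stays moved. The work goes in short steps, Python scripts to look and compute and a shell command to move; the robot and the scene stay as the last step left them, time stands still between calls to the robot, and variables do not carry over. Pictures are saved under pics/ and viewed, at most 14 in all, crops included, and the job is handed in when it is done.

```bash
mkdir -p pics; ls
cat > h.py <<'E'
import numpy as np, cv2
from bench import *
from scipy.spatial.transform import Rotation as Ro
def cam(name):
    o=get_obs(); pic,d=read_camera(name); p=camera_params(name); K=np.array(p["intrinsics"])
    if name=="wrist":
        T=np.eye(4);T[:3,:3]=Ro.from_euler('xyz',o["orientation"],degrees=True).as_matrix();T[:3,3]=o["tcp_pos"]
        M=T@np.array(p["mount"])
    else:
        M=np.eye(4);M[:3,:3]=np.array(p["R"]).T;M[:3,3]=-M[:3,:3]@np.array(p["t"])
    return pic,d,K,M
def ray(uv,K,M):
    return M[:3,:3]@np.linalg.inv(K)@np.array([uv[0],uv[1],1.]),M[:3,3]
def at_z(uv,K,M,z):
    r,c=ray(uv,K,M); return c+r*(z-c[2])/r[2]
def cloud(d,K,M):
    v,u=np.mgrid[:d.shape[0],:d.shape[1]]
    P=np.stack([(u-K[0,2])/K[0,0]*d,(v-K[1,2])/K[1,1]*d,d],-1)
    return P@M[:3,:3].T+M[:3,3]
E
python3 - <<'E'
from h import *
print(get_obs(),hold_point_z)
H={"weight_500":0,"weight_200":0,"weight_100":0,"weight_50":0,"pad_1":.012,"balance":0,"amber_bottle":0}
for n in ("scene","side","wrist"):
    pic,d,K,M=cam(n); cv2.imwrite(f"pics/{n}0.png",pic[:,:,::-1])
    if n=="wrist": continue
    for k,z in H.items():
        for r in spot_point(k,n)[:4]: print(n,k,round(r["p"],2),np.round(r["centre"]),np.round(at_z(r["centre"],K,M,z),3)[:2])
E
```

```text
pics
{'t': 0.0, 'joints': array([ 6.73157474e+01,  5.03853938e+00,  7.86254167e+01, -2.59392705e-04,
        9.64618488e+01, -5.90754969e+00]), 'joint_velocities': array([ 0.09621704,  0.02695726, -0.07446982, -0.010419  ,  0.06132752,
        0.12232588]), 'joint_efforts': array([ 8.32556325e-04, -3.51861513e+01, -3.13276362e+01, -1.53486699e-04,
        1.08351107e-02,  9.58502568e-06]), 'tcp_pos': array([0.15856997, 0.52612703, 0.2301386 ]), 'orientation': array([-1.79874837e+02, -1.26918364e-02,  1.63223254e+02]), 'contact_force': array([-0.18571816, -0.28012394, -0.29080221]), 'wrist_torque': array([0.03587279, 0.00239036, 0.00077009]), 'grip_force': 0.0, 'gripper_width': 0.08525289802648928} 0.0187
scene weight_500 0.7 [311. 228.] [0.684 0.134]
scene weight_500 0.65 [225. 214.] [ 0.627 -0.073]
scene weight_500 0.63 [341. 210.] [0.617 0.219]
scene weight_500 0.61 [173. 211.] [ 0.616 -0.205]
scene weight_200 0.7 [311. 228.] [0.684 0.134]
scene weight_200 0.65 [225. 214.] [ 0.627 -0.073]
scene weight_200 0.63 [341. 210.] [0.617 0.219]
scene weight_200 0.61 [173. 211.] [ 0.616 -0.2
[... 997 characters left out ...]
7]
side weight_200 0.39 [264. 134.] [ 0.614 -0.21 ]
side weight_100 0.65 [253. 162.] [ 0.622 -0.084]
side weight_100 0.62 [212. 218.] [0.679 0.137]
side weight_100 0.56 [228. 248.] [0.617 0.217]
side weight_100 0.39 [264. 134.] [ 0.614 -0.21 ]
side weight_50 0.65 [253. 162.] [ 0.622 -0.084]
side weight_50 0.62 [212. 218.] [0.679 0.137]
side weight_50 0.56 [228. 248.] [0.617 0.217]
side weight_50 0.39 [264. 134.] [ 0.614 -0.21 ]
side pad_1 0.63 [296. 170.] [ 0.493 -0.067]
side pad_1 0.55 [294. 205.] [0.478 0.059]
side pad_1 0.44 [293. 185.] [ 0.491 -0.011]
side pad_1 0.43 [298. 152.] [ 0.499 -0.142]
side balance 0.74 [294.  91.] [ 0.557 -0.45 ]
side amber_bottle 0.57 [220. 179.] [0.695 0.003]
```

Run:
```python
import cv2
a=cv2.imread("pics/scene0.png");b=cv2.imread("pics/side0.png")
cv2.imwrite("pics/a1.png",cv2.resize(a,(800,600)));cv2.imwrite("pics/b1.png",cv2.resize(b,(800,600)))
```

```text
(no output)
```

View pics/a1.png

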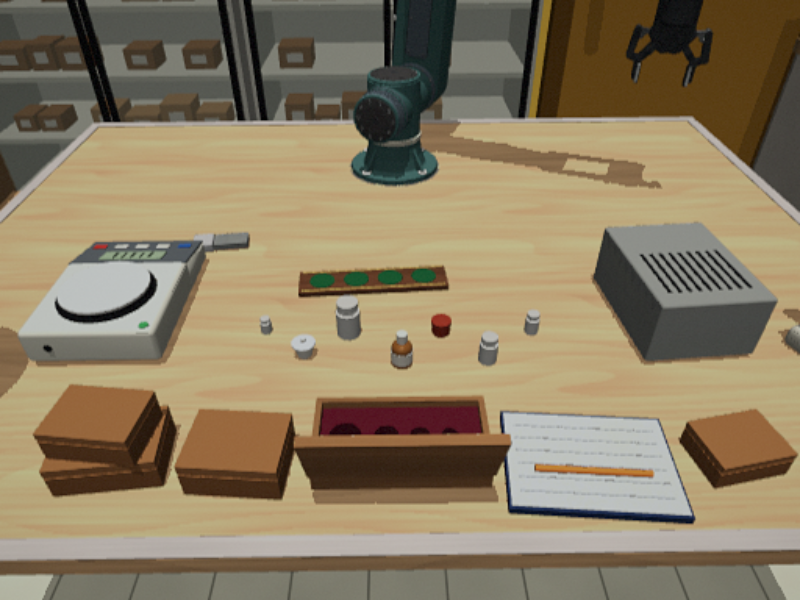

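View pics/b1.png

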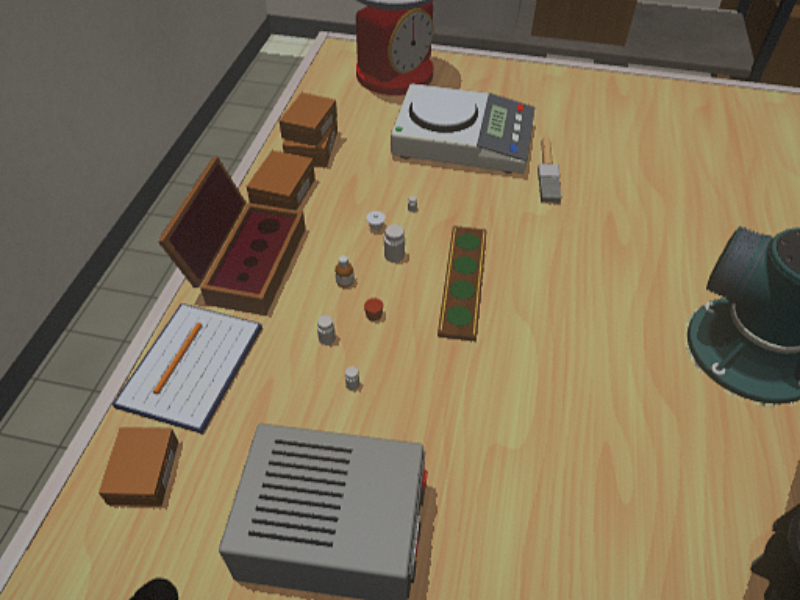

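The scene shows the balance at the −y end. The 500 g is at (348,317), the 50 g at (265,324), the 200 g at (488,347) and the 100 g at (532,321). The bottle is at (401,350) and the rest at (375,280), all in the enlarged picture. Next I'll refine these with depth.

Run:
```python
from h import *
W={"500":(.625,-.078,.019),"200":(.682,.136,.014),"100":(.617,.218,.011),"50":(.615,-.207,.009),"bottle":(.7,.003,.016)}
for n in ("scene","side"):
    pic,d,K,M=cam(n); P=cloud(d,K,M)
    p=pic.astype(int)
    g=((p[...,1]>p[...,0]*1.4)&(p[...,1]>p[...,2]*1.2)&(P[...,0]>.4)&(P[...,0]<.56)&(abs(P[...,1])<.25)&(d>0)).astype(np.uint8)
    k,lab,st,c=cv2.connectedComponentsWithStats(g)
    q=np.array([at_z(c[i],K,M,.012)[:2] for i in range(1,k) if st[i,4]>25]); q=q[q[:,1].argsort()]
    print(n,"pads",np.round(q,4).tolist(), np.round(np.diff(q,axis=0),4).tolist())
    for w,(x,y,r) in W.items():
        m=(np.hypot(P[...,0]-x,P[...,1]-y)<.035)&(P[...,2]>.007)&(d>0)
        Q=P[m]; 
        if len(Q)<5: continue
        cw=M[:3,3][:2]; dv=np.array([x,y])-cw; dv/=np.linalg.norm(dv); s=np.array([-dv[1],dv[0]])
        a=(Q[:,:2])@s; t=Q[:,:2]@dv; lo,hi=np.percentile(a,[2,98])
        est=s*(lo+hi)/2+dv*(np.percentile(t,5)+r)
        print(n,w,len(Q),"width",round(hi-lo,4),"top",round(Q[:,2].max(),4),"ctr",np.round(est,4))
```

```text
scene pads [[0.4944, -0.1316], [0.4904, -0.0718], [0.4863, -0.0121], [0.4823, 0.0477]] [[-0.0041, 0.0598], [-0.0041, 0.0597], [-0.004, 0.0598]]
scene 500 367 width 0.0349 top 0.0648 ctr [ 0.6232 -0.0781]
scene 200 216 width 0.0255 top 0.0498 ctr [0.6899 0.1345]
scene 100 114 width 0.0196 top 0.0389 ctr [0.6251 0.2131]
scene 50 64 width 0.0157 top 0.0287 ctr [ 0.6179 -0.2106]
scene bottle 255 width 0.0301 top 0.0624 ctr [0.6948 0.0043]
side pads [[0.4934, -0.1317], [0.4897, -0.0715], [0.4858, -0.012], [0.4819, 0.0481]] [[-0.0037, 0.0601], [-0.0039, 0.0595], [-0.0038, 0.0601]]
side 500 275 width 0.034 top 0.0694 ctr [ 0.6224 -0.0783]
side 200 173 width 0.0254 top 0.0523 ctr [0.6888 0.1346]
side 100 113 width 0.0194 top 0.045 ctr [0.624  0.2127]
side 50 48 width 0.0157 top 0.0303 ctr [ 0.6158 -0.2102]
side bottle 182 width 0.0287 top 0.0642 ctr [0.6937 0.0056]
```

```bash
cat > to.py <<'E'
import sys
from h import *
# print tool-axis shift (mm) and turn (rad) to world target x y z, pointing down, yaw
x,y,z,yaw=map(float,sys.argv[1:5]); o=get_obs()
R=Ro.from_euler('xyz',o["orientation"],degrees=True)
print("t",round(o["t"],2),"tcp",np.round(o["tcp_pos"],4),np.round(o["orientation"],2),"shift",np.round(R.inv().apply(np.array([x,y,z])-o["tcp_pos"])*1e3,1),"turn",np.round((R.inv()*Ro.from_euler('xyz',[180,0,yaw],degrees=True)).as_rotvec(),4))
E
python3 -m inch '[[[-48,-35,0,0,0,0.18],[-96,-70,0,0,0,0.36],[-144,-105,0,0,0,0.54],[-192,-140,0,0,0,0.72],[-240,-175,0,0,0,0.9]]]' 60
python3 to.py .623 -.078 .16 90
```

```text
t: 1.58
tcp_pos: [0.3389, 0.2882, 0.2316]
orientation: [179.9, -0.0, 111.3]
contact_force: [1.4, 0.4, 0.7]
gripper_width: 0.0601
grip_force: 0.0
t 1.57 tcp [0.3389 0.2882 0.2316] [ 1.7993e+02 -2.0000e-02  1.1134e+02] shift [-444.5  131.3   71.6] turn [ 0.0011 -0.0005  0.3724]
```

```bash
python3 -m inch '[[[-55,16,6,0,0,0.09],[-110,32,12,0,0,0.18],[-165,48,18,0,0,0.27],[-220,64,24,0,0,0.36],[-275,81,30,0,0,0.372]]]' 60
python3 to.py .623 -.078 .16 90
```

```text
t: 2.2
tcp_pos: [0.5158, 0.0624, 0.2014]
orientation: [179.9, -0.0, 90.3]
contact_force: [1.1, 1.1, 0.2]
gripper_width: 0.06
grip_force: 0.0
t 2.2 tcp [0.5158 0.0624 0.2014] [ 1.7995e+02 -3.0000e-02  9.0280e+01] shift [-141.   106.5   41.4] turn [ 0.0009 -0.0005  0.0048]
```

```bash
python3 -m inch '[[[-47,35,14,0,0,0.002],[-94,70,28,0,0,0.005],[-141,106.5,41,0,0,0.005],[-141,106.5,41,0,0,0.005],[-141,106.5,41,0,0,0.005]]]' 60
cat > wr.py <<'E'
import sys
from h import *
# height-slice view of the wrist depth: centre of points above zmin near (x,y)
x,y,zmin,r=map(float,sys.argv[1:5]); pic,d,K,M=cam("wrist"); P=cloud(d,K,M)
m=(np.hypot(P[...,0]-x,P[...,1]-y)<r)&(P[...,2]>zmin)&(P[...,2]<.08)&(d>0); Q=P[m]
if len(Q)>10:
    c,rad=cv2.minEnclosingCircle(Q[:,:2].astype(np.float32)); print(len(Q),"circle",np.round(c,4),round(rad,4),"box",np.round(Q.min(0),4),np.round(Q.max(0),4),"mean",np.round(Q.mean(0),4))
if len(sys.argv)>5: cv2.imwrite(sys.argv[5],pic[:,:,::-1])
E
python3 wr.py .623 -.078 .05 .04 pics/w1.png; python3 to.py .623 -.078 .03 90
```

```text
t: 2.82
tcp_pos: [0.6219, -0.076, 0.16]
orientation: [-179.9, -0.1, 90.0]
contact_force: [-0.9, -0.4, 0.4]
gripper_width: 0.0601
grip_force: 0.0
1446 circle [ 0.6239 -0.0773] 0.0172 box [ 0.6072 -0.094   0.0535] [ 0.6405 -0.0604  0.0659] mean [ 0.6239 -0.0758  0.0635]
t 2.88 tcp [ 0.6219 -0.0754  0.1609] [ 1.7997e+02 -3.0000e-02  9.0100e+01] shift [ -2.7   1.  130.9] turn [ 0.0005 -0.0005  0.0017]
```

View pics/w1.png

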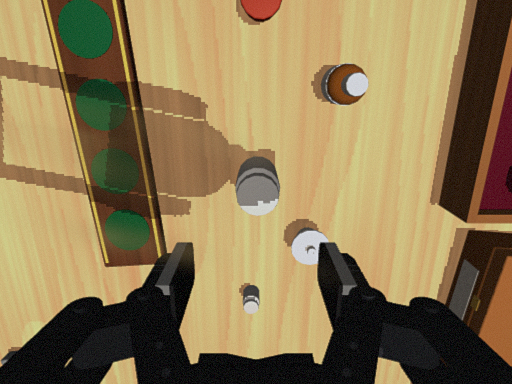

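```bash
python3 -m inch '[[[-2,1.5,40,0,0,0],[-2,1.5,80,0,0,0],[-2,1.5,115,0,0,0],[-2,1.5,140,0,0,0],[-2,1.5,150,0,0,0]]]' 60
python3 -m inch '[[[0,0,0,0,0,0],[0,0,0,0,0,0],[0,0,0,0,0,0],[0,0,0,0,0,0],[0,0,0,0,0,0]]]' 30
python3 to.py .482 .048 .100 90
```

```text
t: 3.5
tcp_pos: [0.6225, -0.0765, 0.0098]
orientation: [-179.9, -0.0, 90.2]
contact_force: [0.1, 0.3, 0.4]
gripper_width: 0.0601
grip_force: 0.0
t: 4.12
tcp_pos: [0.6244, -0.078, 0.0119]
orientation: [179.9, -0.0, 90.1]
contact_force: [-2.5, 2.8, 6.0]
gripper_width: 0.0369
grip_force: 61.3
t 4.12 tcp [ 0.6244 -0.078   0.0119] [ 1.7988e+02 -2.0000e-02  9.0060e+01] shift [ 126.2 -142.1  -88.3] turn [ 0.002  -0.0004  0.0011]
```

```bash
python3 -m inch '[[[0,0,-10,0,0,0],[0,0,-40,0,0,0],[0,0,-75,0,0,0],[0,0,-85,0,0,0],[0,0,-85,0,0,0]]]' 30
python3 -m inch '[[[25,-28,0,0,0,0],[65,-73,0,0,0,0],[100,-112,0,0,0,0],[120,-136,0,0,0,0],[125,-141,0,0,0,0]]]' 30
python3 wr.py .482 .048 .1 .06 pics/w2.png; python3 to.py .4821 .048 .023 90
```

```text
t: 4.75
tcp_pos: [0.6236, -0.0785, 0.095]
orientation: [180.0, 0.0, 90.0]
contact_force: [0.2, 1.0, -6.0]
gripper_width: 0.0367
grip_force: 61.1
t: 5.38
tcp_pos: [0.4794, 0.0477, 0.0928]
orientation: [-179.7, -0.0, 90.2]
contact_force: [0.4, -1.1, -5.0]
gripper_width: 0.0365
grip_force: 61.6
t 5.42 tcp [0.4801 0.0477 0.0933] [-1.7977e+02 -3.0000e-02  9.0140e+01] shift [ 0.3  2.3 70.3] turn [-0.004  -0.0005  0.0025]
```

View pics/w2.png

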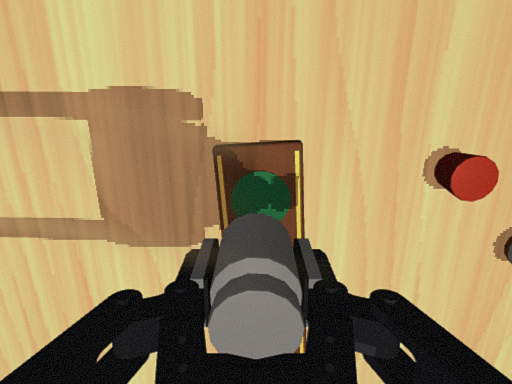

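```bash
python3 -m inch '[[[0,1.5,20,0,0,0],[0,1.5,45,0,0,0],[0,1.5,62,0,0,0],[0,1.5,69,0,0,0],[0,1.5,71,0,0,0]]]' 30
python3 -m inch '[[[0,0,0.3,0,0,0],[0,0,0.6,0,0,0],[0,0,1,0,0,0],[0,0,1.5,0,0,0],[0,0,1.5,0,0,0]]]' 30
python3 to.py .4821 .048 .023 90
```

```text
t: 6.05
tcp_pos: [0.4844, 0.0463, 0.0241]
orientation: [180.0, 0.0, 90.0]
contact_force: [0.3, 0.1, -4.8]
gripper_width: 0.0369
grip_force: 61.6
t: 6.68
tcp_pos: [0.4845, 0.0467, 0.0239]
orientation: [179.9, -0.0, 90.1]
contact_force: [-2.7, 0.5, 2.8]
gripper_width: 0.0366
grip_force: 62.2
t 6.67 tcp [0.4845 0.0467 0.0239] [ 1.7993e+02 -1.0000e-02  9.0060e+01] shift [ 1.3 -2.4  0.9] turn [ 0.0012 -0.0001  0.0011]
```

```bash
python3 -m inch '[[[0,0,0,0,0,0],[0,0,0,0,0,0],[0,0,0,0,0,0],[0,0,0,0,0,0],[0,0,-3,0,0,0]]]' 58
python3 -m inch '[[[0,0,-30,0,0,0],[0,0,-75,0,0,0],[0,0,-125,0,0,0],[0,0,-135,0,0,0],[0,0,-135,0,0,0]]]' 58
python3 wr.py .482 .048 .065 .04 pics/w3.png; python3 to.py .6893 .1346 .155 90
```

```text
t: 7.3
tcp_pos: [0.4838, 0.0466, 0.0256]
orientation: [-180.0, -0.0, 90.1]
contact_force: [0.2, -0.4, -0.3]
gripper_width: 0.0579
grip_force: 0.0
t: 7.92
tcp_pos: [0.4843, 0.0466, 0.1614]
orientation: [179.9, -0.0, 90.1]
contact_force: [0.1, -0.3, -0.1]
gripper_width: 0.0579
grip_force: 0.0
1568 circle [0.4854 0.047 ] 0.0171 box [0.4688 0.0308 0.0651] [0.5019 0.0638 0.0779] mean [0.4853 0.0485 0.0756]
t 7.97 tcp [0.4834 0.0466 0.1598] [-1.7991e+02 -1.0000e-02  9.0060e+01] shift [ 87.8 206.    4.5] turn [-0.0016 -0.0001  0.001 ]
```

```bash
python3 -m inch '[[[20,45,0,0,0,0],[45,100,0,0,0,0],[70,155,0,0,0,0],[84,196,2,0,0,0],[88,205,4,0,0,0]]]' 50
python3 wr.py .6893 .1346 .040 .03; python3 to.py .6893 .1346 .008 90
```

```text
t: 8.6
tcp_pos: [0.6891, 0.1354, 0.1516]
orientation: [-179.6, 0.0, 90.1]
contact_force: [-0.7, 0.2, -0.1]
gripper_width: 0.05
grip_force: 0.0
726 circle [0.6905 0.136 ] 0.0125 box [0.6781 0.124  0.0413] [0.7018 0.1484 0.0497] mean [0.6903 0.137  0.0476]
t 8.65 tcp [0.689  0.1354 0.1519] [-1.7964e+02  2.0000e-02  9.0090e+01] shift [ -0.8   1.2 143.9] turn [-0.0063  0.0004  0.0016]
```

```bash
python3 -m inch '[[[0,1,40,0,0,0],[0,1,80,0,0,0],[0,1,115,0,0,0],[0,1,135,0,0,0],[0,1,142,0,0,0]]]' 50
python3 to.py .690 .1355 .006 90
```

```text
t: 9.28
tcp_pos: [0.6884, 0.1344, 0.0132]
orientation: [-179.8, 0.0, 90.0]
contact_force: [0.8, -0.3, 0.3]
gripper_width: 0.0497
grip_force: 0.0
t 9.28 tcp [0.6884 0.1344 0.0132] [-1.7982e+02  2.0000e-02  9.0040e+01] shift [1.1 1.6 7.2] turn [-0.0032  0.0004  0.0007]
```

```bash
python3 -m inch '[[[0.5,1,3,0,0,0],[0.5,1,6,0,0,0],[0.5,1,6,0,0,0],[0.5,1,6,0,0,0],[0.5,1,6,0,0,0]]]' 50
python3 -m inch '[[[0,0,0,0,0,0],[0,0,0,0,0,0],[0,0,0,0,0,0],[0,0,0,0,0,0],[0,0,0,0,0,0]]]' 20
python3 -m inch '[[[0,0,-10,0,0,0],[0,0,-40,0,0,0],[0,0,-80,0,0,0],[0,0,-100,0,0,0],[0,0,-100,0,0,0]]]' 20
python3 to.py .485 -.012 .1 90
```

```text
t: 9.9
tcp_pos: [0.6912, 0.1354, 0.0093]
orientation: [180.0, -0.0, 90.1]
contact_force: [-0.8, -0.2, 0.3]
gripper_width: 0.0499
grip_force: 0.0
t: 10.52
tcp_pos: [0.6911, 0.1354, 0.0092]
orientation: [180.0, -0.0, 90.1]
contact_force: [-0.9, 0.2, 3.2]
gripper_width: 0.0259
grip_force: 59.5
t: 11.15
tcp_pos: [0.6921, 0.1354, 0.1111]
orientation: [179.8, -0.0, 90.1]
contact_force: [-0.9, 0.1, -2.1]
gripper_width: 0.0259
grip_force: 59.2
t 11.15 tcp [0.6921 0.1354 0.1111] [ 1.7976e+02 -3.0000e-02  9.0060e+01] shift [-147.2 -207.3   10.1] turn [ 0.0042 -0.0005  0.001 ]
```

```bash
python3 -m inch '[[[-20,-28,0,0,0,0],[-55,-78,0,0,0,0],[-95,-134,0,0,0,0],[-130,-184,0,0,0,0],[-147,-207,0,0,0,0]]]' 20
python3 -m inch '[[[0,0,20,0,0,0],[0,0,50,0,0,0],[0,0,70,0,0,0],[0,0,75,0,0,0],[0,0,75,0,0,0]]]' 20
python3 to.py .485 -.012 .0212 90
```

```text
t: 11.78
tcp_pos: [0.4799, -0.0129, 0.1059]
orientation: [-179.7, -0.0, 90.0]
contact_force: [0.0, -0.3, -2.0]
gripper_width: 0.0261
grip_force: 59.6
t: 12.4
tcp_pos: [0.4834, -0.0118, 0.0329]
orientation: [-179.9, -0.0, 90.1]
contact_force: [0.2, -1.4, -1.9]
gripper_width: 0.0262
grip_force: 59.6
t 12.4 tcp [ 0.4834 -0.0118  0.0329] [-1.7988e+02 -2.0000e-02  9.0060e+01] shift [-0.2  1.7 11.7] turn [-0.0021 -0.0004  0.001 ]
```

```bash
python3 -m inch '[[[0,0.5,4,0,0,0],[0,0.5,8,0,0,0],[0,0.5,10.5,0,0,0],[0,0.5,11.5,0,0,0],[0,0.5,11.5,0,0,0]]]' 20
python3 -m inch '[[[0,0,0.5,0,0,0],[0,0,1,0,0,0],[0,0,1.5,0,0,0],[0,0,1.5,0,0,0],[0,0,1.5,0,0,0]]]' 20
```

```text
t: 13.02
tcp_pos: [0.4846, -0.0119, 0.0223]
orientation: [180.0, -0.0, 90.1]
contact_force: [0.6, 0.2, -2.3]
gripper_width: 0.0262
grip_force: 59.6
t: 13.65
tcp_pos: [0.4847, -0.0119, 0.0212]
orientation: [180.0, 0.0, 90.1]
contact_force: [-1.6, 1.1, 2.5]
gripper_width: 0.0262
grip_force: 60.0
```

Contact is made, so I'll release, rise and go to the 100 g.

```bash
python3 -m inch '[[[0,0,0,0,0,0],[0,0,0,0,0,0],[0,0,0,0,0,0],[0,0,0,0,0,0],[0,0,-3,0,0,0]]]' 50
python3 -m inch '[[[0,0,-30,0,0,0],[0,0,-75,0,0,0],[0,0,-115,0,0,0],[0,0,-130,0,0,0],[0,0,-130,0,0,0]]]' 45
python3 wr.py .485 -.012 .053 .03; python3 to.py .6253 .2135 .145 90
```

```text
t: 14.28
tcp_pos: [0.4843, -0.0119, 0.0236]
orientation: [-180.0, -0.0, 90.1]
contact_force: [1.0, 0.6, 0.0]
gripper_width: 0.0498
grip_force: 0.0
t: 14.9
tcp_pos: [0.485, -0.012, 0.1544]
orientation: [179.9, 0.0, 90.1]
contact_force: [0.3, -0.5, -0.2]
gripper_width: 0.0449
grip_force: 0.0
785 circle [ 0.4855 -0.011 ] 0.0126 box [ 0.473  -0.023   0.0532] [0.4975 0.0013 0.062 ] mean [ 0.4855 -0.0102  0.0597]
t 14.95 tcp [ 0.4841 -0.0118  0.1528] [-1.7992e+02 -1.0000e-02  9.0060e+01] shift [225.2 141.4   7.6] turn [-0.0013 -0.0003  0.001 ]
```

```bash
python3 -m inch '[[[45,28,0,0,0,0],[100,63,0,0,0,0],[155,97,0,0,0,0],[205,129,2,0,0,0],[225,141,4,0,0,0]]]' 45
python3 -m inch '[[[0,0,30,0,0,0],[0,0,50,0,0,0],[0,0,60,0,0,0],[0,0,60,0,0,0],[0,0,60,0,0,0]]]' 45
python3 wr.py .6253 .2135 .030 .03; python3 to.py .6253 .2135 .005 90
```

```text
t: 15.58
tcp_pos: [0.6249, 0.2161, 0.1454]
orientation: [-179.7, 0.0, 90.2]
contact_force: [-0.3, -1.0, 0.2]
gripper_width: 0.0446
grip_force: 0.0
t: 16.2
tcp_pos: [0.626, 0.2131, 0.0912]
orientation: [179.9, -0.0, 90.0]
contact_force: [0.3, -0.3, 0.1]
gripper_width: 0.045
grip_force: 0.0
696 circle [0.6253 0.2147] 0.01 box [0.616  0.2051 0.0328] [0.6352 0.2246 0.0397] mean [0.6254 0.2154 0.0377]
t 16.25 tcp [0.6262 0.2132 0.0915] [ 1.7984e+02 -5.0000e-02  9.0030e+01] shift [ 0.3 -1.1 86.5] turn [ 0.0027 -0.0008  0.0005]
```

```bash
python3 -m inch '[[[0.8,-0.5,30,0,0,0],[0.8,-0.5,60,0,0,0],[0.8,-0.5,80,0,0,0],[0.8,-0.5,86,0,0,0],[0.8,-0.5,86,0,0,0]]]' 40
python3 -m inch '[[[0,0,1,0,0,0],[0,0,1,0,0,0],[0,0,1,0,0,0],[0,0,1,0,0,0],[0,0,1,0,0,0]]]' 15
python3 -m inch '[[[0,0,-10,0,0,0],[0,0,-40,0,0,0],[0,0,-80,0,0,0],[0,0,-100,0,0,0],[0,0,-100,0,0,0]]]' 15
python3 to.py .4895 -.0715 .1 90
```

```text
t: 16.88
tcp_pos: [0.6253, 0.2142, 0.0043]
orientation: [180.0, -0.0, 90.1]
contact_force: [0.7, 0.6, -0.0]
gripper_width: 0.0403
grip_force: 0.0
t: 17.5
tcp_pos: [0.6262, 0.2144, 0.0049]
orientation: [179.8, -0.1, 90.1]
contact_force: [0.8, 0.7, 6.0]
gripper_width: 0.0198
grip_force: 59.2
t: 18.12
tcp_pos: [0.6258, 0.2143, 0.1048]
orientation: [179.8, -0.1, 90.1]
contact_force: [0.0, 0.5, -0.7]
gripper_width: 0.0199
grip_force: 58.7
t 18.12 tcp [0.6258 0.2143 0.1048] [ 1.7979e+02 -6.0000e-02  9.0060e+01] shift [-285.7 -136.7    4. ] turn [ 0.0037 -0.001   0.0011]
```

```bash
python3 -m inch '[[[-40,-19,-10,0,0,0],[-90,-43,-15,0,0,0],[-140,-67,-15,0,0,0],[-190,-91,-15,0,0,0],[-240,-115,-15,0,0,0]]]' 15
python3 -m inch '[[[-35,-17,0,0,0,0],[-45.7,-21.7,15,0,0,0],[-45.7,-21.7,40,0,0,0],[-45.7,-21.7,65,0,0,0],[-45.7,-21.7,80,0,0,0]]]' 15
python3 to.py .4895 -.0715 .0169 90
```

```text
t: 18.75
tcp_pos: [0.5078, -0.0273, 0.1153]
orientation: [-179.8, -0.0, 90.1]
contact_force: [0.8, -0.6, -1.4]
gripper_width: 0.0196
grip_force: 58.8
t: 19.38
tcp_pos: [0.4866, -0.0706, 0.0342]
orientation: [-179.7, -0.1, 90.1]
contact_force: [-0.2, 0.1, -1.6]
gripper_width: 0.0197
grip_force: 58.8
t 19.38 tcp [ 0.4866 -0.0706  0.0342] [-1.7969e+02 -1.2000e-01  9.0100e+01] shift [-1.   3.  17.3] turn [-0.0053 -0.002   0.0017]
```

```bash
python3 -m inch '[[[-0.5,1,8,0,0,0],[-0.5,1,13,0,0,0],[-0.5,1,17,0,0,0],[-0.5,1,17,0,0,0],[-0.5,1,17,0,0,0]]]' 15
python3 -m inch '[[[0,0,1,0,0,0],[0,0,2,0,0,0],[0,0,3,0,0,0],[0,0,3,0,0,0],[0,0,3,0,0,0]]]' 15
```

```text
t: 20.0
tcp_pos: [0.4899, -0.0724, 0.0214]
orientation: [179.9, 0.0, 90.1]
contact_force: [0.3, 0.3, 0.5]
gripper_width: 0.0195
grip_force: 58.8
t: 20.62
tcp_pos: [0.4894, -0.0723, 0.0178]
orientation: [180.0, -0.0, 90.1]
contact_force: [-0.0, 0.4, -1.5]
gripper_width: 0.02
grip_force: 58.8
```

```bash
python3 -m inch '[[[0,0,0.5,0,0,0],[0,0,1,0,0,0],[0,0,1.5,0,0,0],[0,0,2,0,0,0],[0,0,2,0,0,0]]]' 15
```

```text
t: 21.25
tcp_pos: [0.4895, -0.0723, 0.0168]
orientation: [180.0, 0.0, 90.1]
contact_force: [-2.7, 0.7, 5.8]
gripper_width: 0.0197
grip_force: 59.6
```

```bash
python3 -m inch '[[[0,0,0,0,0,0],[0,0,0,0,0,0],[0,0,0,0,0,0],[0,0,0,0,0,0],[0,0,-3,0,0,0]]]' 44
python3 -m inch '[[[0,0,-30,0,0,0],[0,0,-75,0,0,0],[0,0,-115,0,0,0],[0,0,-130,0,0,0],[0,0,-130,0,0,0]]]' 40
python3 wr.py .4895 -.0715 .043 .027; python3 to.py .6168 -.2104 .09 90
```

```text
t: 21.88
tcp_pos: [0.4892, -0.0722, 0.0186]
orientation: [-180.0, -0.0, 90.1]
contact_force: [0.4, 0.3, -0.1]
gripper_width: 0.0443
grip_force: 0.0
t: 22.5
tcp_pos: [0.4899, -0.0724, 0.1494]
orientation: [179.9, 0.0, 90.1]
contact_force: [0.7, -0.4, -0.7]
gripper_width: 0.04
grip_force: 0.0
476 circle [ 0.4905 -0.0721] 0.0101 box [ 0.4809 -0.0818  0.0451] [ 0.5001 -0.0624  0.0526] mean [ 0.4904 -0.0715  0.0497]
t 22.55 tcp [ 0.489  -0.0722  0.1477] [-1.7992e+02 -3.0000e-02  9.0060e+01] shift [-138.4  127.8   57.5] turn [-0.0014 -0.0005  0.001 ]
```

```bash
python3 -m inch '[[[-35,32,0,0,0,0],[-75,69,5,0,0,0],[-115,106,15,0,0,0],[-138,127.5,40,0,0,0],[-138,127.5,57,0,0,0]]]' 40
python3 -m inch '[[[0,0,0,0,0,0],[0,0,0,0,0,0],[0,0,0,0,0,0],[0,0,0,0,0,0],[0,0,0,0,0,0]]]' 36
python3 wr.py .6168 -.2104 .022 .03; python3 to.py .6168 -.2104 .004 90
```

```text
t: 23.18
tcp_pos: [0.6159, -0.2111, 0.0863]
orientation: [-179.6, -0.2, 89.9]
contact_force: [0.2, 0.2, -0.2]
gripper_width: 0.04
grip_force: 0.0
t: 23.8
tcp_pos: [0.6173, -0.2101, 0.0926]
orientation: [179.9, 0.0, 90.1]
contact_force: [0.2, -0.3, -0.0]
gripper_width: 0.0359
grip_force: 0.0
388 circle [ 0.6175 -0.2101] 0.0079 box [ 0.6102 -0.2171  0.0236] [ 0.6248 -0.2022  0.0297] mean [ 0.6175 -0.2092  0.0278]
t 23.85 tcp [ 0.6172 -0.2101  0.0924] [1.7995e+02 1.0000e-02 9.0070e+01] shift [-0.3 -0.5 88.4] turn [0.0008 0.0003 0.0012]
```

```bash
python3 -m inch '[[[0,0,30,0,0,0],[0,0,60,0,0,0],[0,0,80,0,0,0],[0,0,88,0,0,0],[0,0,89,0,0,0]]]' 36
python3 -m inch '[[[0,0,0,0,0,0],[0,0,0,0,0,0],[0,0,0,0,0,0],[0,0,0,0,0,0],[0,0,0,0,0,0]]]' 11
python3 -m inch '[[[0,0,-10,0,0,0],[0,0,-40,0,0,0],[0,0,-80,0,0,0],[0,0,-90,0,0,0],[0,0,-90,0,0,0]]]' 11
python3 to.py .4935 -.1317 .1 90
```

```text
t: 24.48
tcp_pos: [0.6172, -0.2102, 0.0028]
orientation: [180.0, -0.0, 90.1]
contact_force: [0.6, 0.3, 0.6]
gripper_width: 0.0361
grip_force: 0.0
t: 25.1
tcp_pos: [0.6181, -0.2106, 0.0044]
orientation: [179.8, 0.1, 90.1]
contact_force: [0.2, 0.1, 5.5]
gripper_width: 0.0151
grip_force: 59.1
t: 25.72
tcp_pos: [0.6171, -0.2102, 0.0929]
orientation: [180.0, 0.0, 90.1]
contact_force: [0.5, 0.5, -0.2]
gripper_width: 0.0153
grip_force: 58.6
t 25.73 tcp [ 0.6171 -0.2102  0.0929] [1.7997e+02 1.0000e-02 9.0060e+01] shift [  78.6 -123.5   -7.2] turn [0.0004 0.0001 0.001 ]
```

```bash
python3 -m inch '[[[20,-30,0,0,0,0],[50,-79,0,0,0,0],[74,-117,0,0,0,0],[78.5,-123.5,10,0,0,0],[78.5,-123.5,30,0,0,0]]]' 11
python3 -m inch '[[[0,0,20,0,0,0],[0,0,35,0,0,0],[0,0,42,0,0,0],[0,0,44,0,0,0],[0,0,44,0,0,0]]]' 11
python3 to.py .4935 -.1317 .0155 90
python3 - <<'E'
from h import *
pic,d,K,M=cam("scene"); uv=K@(M[:3,:3].T@(np.array([.49,-.06,.04])-M[:3,3])); u,v=(uv[:2]/uv[2]).astype(int)
cv2.imwrite("pics/s2.png",cv2.resize(pic[v-60:v+45,u-70:u+70,::-1],(800,600),interpolation=2))
E
```

```text
t: 26.35
tcp_pos: [0.4931, -0.1315, 0.0615]
orientation: [180.0, 0.0, 90.1]
contact_force: [0.3, 1.1, 0.2]
gripper_width: 0.0154
grip_force: 58.7
t: 26.98
tcp_pos: [0.494, -0.132, 0.0192]
orientation: [180.0, 0.0, 90.1]
contact_force: [0.4, 0.1, -0.9]
gripper_width: 0.0157
grip_force: 58.7
t 26.98 tcp [ 0.494  -0.132   0.0192] [1.7995e+02 2.0000e-02 9.0060e+01] shift [ 0.3 -0.5  3.7] turn [0.0008 0.0003 0.001 ]
```

View pics/s2.png

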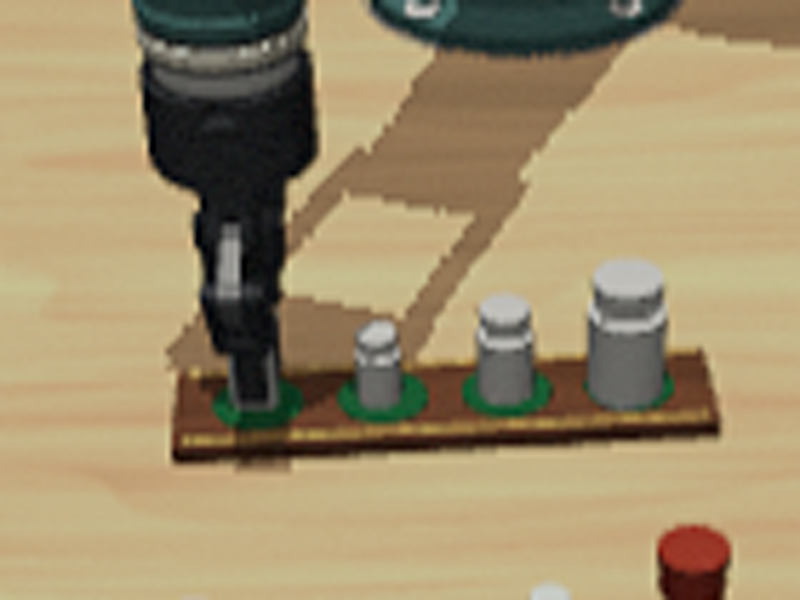

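The three placed weights stand upright on their pads at about (378,385), (503,385) and (627,385). The gripper is just over the first pad at (255,400). I'll lower the last few millimetres.

```bash
python3 -m inch '[[[0,0,0.8,0,0,0],[0,0,1.6,0,0,0],[0,0,2.4,0,0,0],[0,0,3,0,0,0],[0,0,3,0,0,0]]]' 11
python3 -m inch '[[[0,0,0.4,0,0,0],[0,0,0.8,0,0,0],[0,0,1.2,0,0,0],[0,0,1.2,0,0,0],[0,0,1.2,0,0,0]]]' 11
```

```text
t: 27.65
tcp_pos: [0.4936, -0.1318, 0.0163]
orientation: [180.0, -0.0, 90.1]
contact_force: [-2.2, -0.4, 3.5]
gripper_width: 0.0157
grip_force: 59.2
t: 28.28
tcp_pos: [0.4936, -0.1318, 0.0163]
orientation: [180.0, 0.0, 90.1]
contact_force: [-4.9, 1.7, 10.4]
gripper_width: 0.0157
grip_force: 59.9
```

```bash
python3 -m inch '[[[0,0,-0.5,0,0,0],[0,0,-1,0,0,0],[0,0,-1,0,0,0],[0,0,-1,0,0,0],[0,0,-1,0,0,0]]]' 11
python3 -m inch '[[[0,0,0,0,0,0],[0,0,0,0,0,0],[0,0,0,0,0,0],[0,0,0,0,0,0],[0,0,0,0,0,0]]]' 40
python3 -m inch '[[[0,0,-30,0,0,0],[0,0,-75,0,0,0],[0,0,-115,0,0,0],[0,0,-135,0,0,0],[0,0,-135,0,0,0]]]' 40
python3 -m inch '[[[0,-25,-5,0,0,0],[0,-55,-10,0,0,0],[0,-80,-10,0,0,0],[0,-80,-10,0,0,0],[0,-80,-10,0,0,0]]]' 40
python3 - <<'E'
from h import *
pic,d,K,M=cam("wrist"); P=cloud(d,K,M)
p={"500":(.4821,.048),"200":(.486,-.012),"100":(.490,-.0717),"50":(.4939,-.1317)}
h={"500":.064,"200":.048,"100":.038,"50":.028}
for k,(x,y) in p.items():
    z=.012+h[k]; Q=P[(np.hypot(P[...,0]-x,P[...,1]-y)<.03)&(abs(P[...,2]-z)<.008)&(d>0)]
    if len(Q)>10:
        c,r=cv2.minEnclosingCircle(Q[:,:2].astype(np.float32)); print(k,len(Q),np.round(np.array(c)-[x,y],4),round(r,4),Q[:,2].max().round(4))
cv2.imwrite("pics/wf.png",pic[:,:,::-1])
pic,d,K,M=cam("scene"); cv2.imwrite("pics/s3.png",cv2.resize(pic[120:300,120:360,::-1],(800,600)))
E
```

```text
t: 28.9
tcp_pos: [0.4936, -0.1318, 0.0163]
orientation: [180.0, 0.0, 90.1]
contact_force: [-2.4, 0.7, 7.0]
gripper_width: 0.0153
grip_force: 59.4
t: 29.52
tcp_pos: [0.4935, -0.1318, 0.0155]
orientation: [-180.0, -0.0, 90.1]
contact_force: [0.8, 0.6, -0.1]
gripper_width: 0.04
grip_force: 0.0
t: 30.15
tcp_pos: [0.4947, -0.1322, 0.1528]
orientation: [179.7, 0.1, 90.1]
contact_force: [-0.3, 0.0, 0.5]
gripper_width: 0.0398
grip_force: 0.0
t: 30.78
tcp_pos: [0.4136, -0.1318, 0.1597]
orientation: [-180.0, -0.0, 90.1]
contact_force: [0.9, -0.4, -0.9]
gripper_width: 0.0401
grip_force: 0.0
200 1203 [-0.0006  0.0004] 0.0127 0.0622
100 546 [ 0.0001 -0.0005] 0.0101 0.0522
50 294 [ 0.0002 -0.0001] 0.0079 0.0415
```

View pics/s3.png

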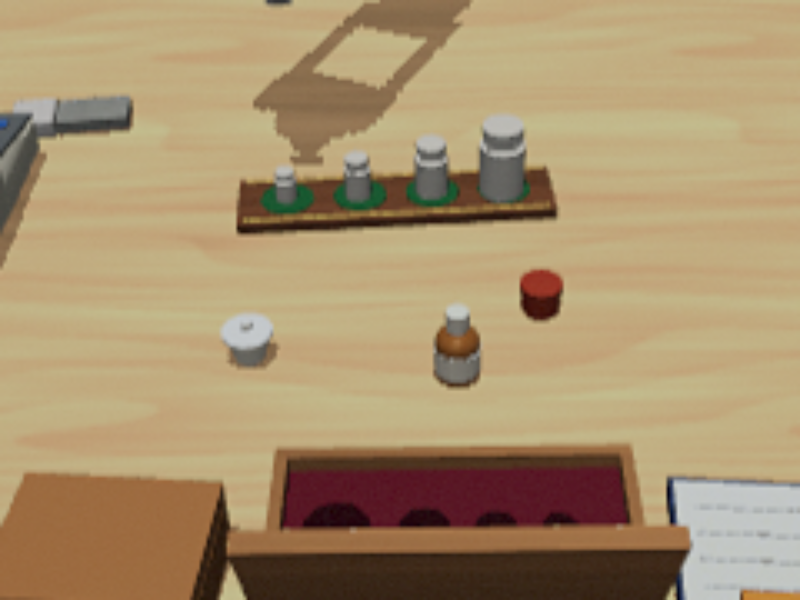

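View pics/wf.png

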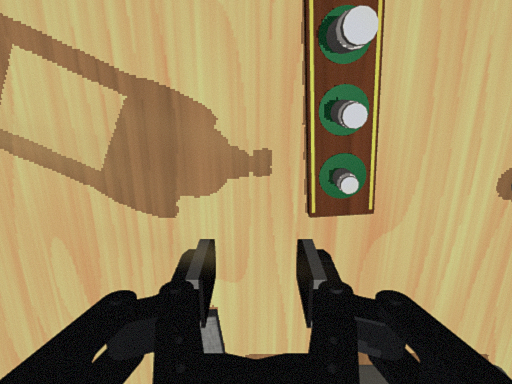

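All four weights stand in order and upright on their pads: (285,190), (357,185), (431,180) and (502,170) in the scene crop. The bottle is undisturbed at (457,345), and the gripper is clear.

```bash
python3 -c "
from bench import *
print(sign_off())"
```

```text
the job is handed in; nothing more can be done
None
```

I've handed the job in with all four weights upright on their pads, smallest nearest the balance: the 50, 100 and 200 g measured within 1 mm of centre, the 500 g about 3.5 mm off (limit 12 mm), and the bottle untouched; `sign_off()` returned no verdict.

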